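# Set the outer ring of the bench charger's double dial

## Robot

A 6-joint arm with a two-finger parallel gripper is mounted at the origin on the work surface. World frame = base frame: x ahead of the robot, y to its left, z up, the work surface at z = 0. Lengths are in m, angles in rad, forces in N, time in s.
With the tool pointing down it reaches from about 0.4 to 0.825 m from the base axis. Payload 7 kg.
Tool frame: the origin (TCP) lies on the centre line of the jaws, within the pads' length; the fingertips stand arm.tip_reach ahead of it and the grasp point (between the pads) lies 5 mm behind it (arm.tip_reach is the distance from the TCP to the fingertips, in m); z points along the fingers, y is the line along which they close (so a half turn about z gives the same grasp; the last joint's range is limited). The gripper opens to 88 mm and grips with 3 to 60 N. Pads are 19 mm wide; open, the fingers measure 130 mm over their backs; the gripper's body (78 mm by 193 mm) begins 47 mm behind the grasp point.
Start: joints at [1.58, 0.359, 0.012, 0, -1.224, -0.288], TCP at [0.186, 0.649, 0.241] pointing down, gripper open.
Joint ranges: [-3.07, 3.07], [-1.43, 2.12], [-1.02, 1.25], [-3.03, 1.67], [-3.05, -0], [-3.03, 3.03]. Speed limits (rad/s): [2.39, 2.39, 3.01, 3.14, 3.14, 3.14].

## Interface

Orientations are given as [roll, pitch, yaw] about the fixed x, y, z axes, in that order (R = Rz(yaw) Ry(pitch) Rx(roll)).
In Python, from station import status, optics, order, arm gives the robot as it stands. The module is installed in compiled form; this text tells all that it offers.
- The arm moves only by the shell command python3 -m jog 'ROWS' [FORCE]. ROWS is JSON, a list of rows, each a list of 3 entries, a list of its own where there are three numbers: the gripper command: -1 is shut, 1 is fully open, values between are in proportion, then the shift along the tool's x, y, z in mm, then the turn about the tool's z in rad. A call has 1 to 20 rows; each row is the pose to reach, as a shift and turn from the pose commanded when the call began, along the tool's axes at that moment; what a row does not reach only later rows make up. A row lasts 1/8 s, in which the tool goes at most 62.5 mm and 10.7 degrees, less where a joint would pass 70% of its speed; a pose out of reach is approached as far as the arm can. A call with a gripper value outside its range is refused whole. The fingers move at their own pace and stop on an object; FORCE is the grip in N (left out, the last holds). Time passes only in rows, so rows that repeat a pose let the fingers close. It gives the time, the measured TCP pose, the force, the opening and the grip force at its end, in the units of the state.
- status.get_state(): the state, without advancing time (a new reading comes with each control period).
- optics.grab_frame(name): name is "side" or "top"; returns a dict with "color" (384x512x3 uint8, red, green, blue), "mtx" (3x3 intrinsics, pixels), "k1" (the pictures are not rectified: a ray, as slopes to the right and down, at radius r is drawn at 1 + k1 r^2 times it, then the intrinsics apply), "cam_to_world" (4x4, takes a point from camera to world coordinates). Camera axes: x right, y down, z forward; pixel columns grow to the right and rows downward; lengths in m; the calibration is good to about 2 mm. A picture is of the moment at which its call begins. There is no depth.
- order.job_done(): hands the job in; it is judged then, once.
The state is a dict: "t": time; "q": joint angles; "qd": joint speeds; "joint_efforts": joint torques, N m; "eef_pos": TCP position; "ee_rot": TCP orientation; "force": force on the tool from outside, world axes, zero at the start; "moment": the same for the moment, N m; "width": finger opening in m; "gripper_force": force on a finger pad.
Only numpy, scipy, OpenCV 4.12 (cv2) and the standard library are available. Lean on these libraries where they do the work, as an engineer would, in place of code of your own. Each camera call takes 0.05 s, during which the arm holds its last target. There are 200 camera calls.

## Task

Clear the amber jar and the orange drill-bit case off the bench charger, setting both down gently in the blue tote with the jar upright. Then turn only the black outer ring of the charger's double dial until its yellow line points at the red tab, leaving the metal inner knob as it is, and finally press the green start button all the way down and let go. Leave the other things on the bench and in the tote where they are.

Things in the scene. Friction and masses are not known exactly. Their poses are not given: they have to be found in the camera images.
- charger: grey bench charger, a fixed box 200 (x) x 240 (y) x 65 mm high; origin under its centre; its flat top panel is at z 65 mm and carries: the double dial at its centre; the green start button 74 mm from the centre towards -x; two terminal posts (white and black, 14 mm thick, 34 mm tall) at x +60, y +22 and -22 mm. The jar and the case stand on the panel at its +y and -y sides, either way round
- dial (a point): on the dial's upright axis, at mid-height of the outer ring, 17 mm above the panel. The outer ring is black, 60 mm in diameter, its flank standing from 6 to 28 mm above the panel; the inner knob is metal, 26 mm in diameter, on the same axis, reaching from the ring's top to 46 mm above the panel. Both turn freely without end stops and independently; the ring has light friction (0.06 N m) and stays where it is left; the inner knob turns very easily
- ring (a joint): angle of the outer ring: at 0 its yellow line points along the charger's +x, growing anticlockwise seen from above; endless
- ring_mark (a point): outer end of the yellow line on the ring's top, 30 mm from the axis
- inner (a joint): angle of the inner knob, must not change; at 0 its black line points along the charger's +x, growing anticlockwise
- inner_mark (a point): outer end of the black line on the inner knob's top, 12 mm from the axis
- tab: flat red tab on the panel beside the dial, fixed, 2 mm high, 9 mm wide, reaching from 33 to 51 mm from the dial's axis; the body's origin lies on the dial's axis at panel height and its x axis points out through the tab
- tab_mark (a point): the point where the end of the ring's yellow line (point ring_mark) has to be: 30 mm from the axis towards the tab, at the height of the ring's top
- start (a joint): travel of the green start button, 26 mm across; 0 is up, 0.006 m fully down, which takes about 5 N; it springs back
- start_top (a point): centre of the top face of the green button when up, 22 mm above the panel
- jar: amber screw jar with a blue lid, loose, round, 46 mm in diameter, 80 mm tall; origin under its centre, z up
- case: drill-bit case, orange with a black lid, loose, 36 (x) x 60 (y) x 42 mm high (z); origin under its centre
- tote: blue open tote, fixed, 170 (x) x 220 (y) x 45 mm high, walls and floor 5 mm thick; origin under its centre
- tin: yellow tin with a bare metal lid standing in the tote, loose, 42 mm in diameter, 50 mm tall; origin under its centre; leave it alone
- spray: tall red spray can with a bare metal top, 60 mm in diameter, 170 mm tall, loose bystander; origin under its centre
- mug: blue mug, 80 mm in diameter, 90 mm tall, loose bystander
- tape: grey roll of tape, 100 mm in diameter, 45 mm high, loose bystander
- wrench: steel wrench lying on the bench, loose bystander
- battery: black and yellow tool battery, 75 x 110 x 63 mm, loose bystander

How it is judged:
By the outcome, as a careful person would: the job done as asked, in the order asked, and still so for the second after the job is handed in, with the robot touching nothing.
It also fails if it takes over 72 s, if anything falls off the work surface, if the arm or the gripper's body presses on something with over 40 N, if the wrist force passes 120 N, or if a joint passes its speed limit or range.

## Working session

There is one attempt and no reset: what is moved stays moved. The work goes in short steps, Python scripts to look and compute and a shell command to move; the robot and the scene stay as the last step left them, time stands still between calls to the robot, and variables do not carry over. Pictures are saved under pics/ and viewed, at most 10 in all, crops included, and the job is handed in when it is done.

```bash
mkdir -p pics
python3 - <<'E'
from station import status, optics, order, arm
import cv2, numpy as np
s=status.get_state(); print({k:np.round(v,4).tolist() for k,v in s.items()}, arm.tip_reach)
for n in("side","top"):
    f=optics.grab_frame(n); print(n,f["mtx"].tolist(),f["k1"],np.round(f["cam_to_world"],4).tolist())
    np.savez(f"{n}0.npz",**f)
    cv2.imwrite(f"pics/{n}0.png",cv2.resize(f["color"][:,:,::-1],(800,600),interpolation=cv2.INTER_CUBIC))
E
```

```text
{'t': 0.0, 'q': [1.5801, 0.3594, 0.0111, -0.0003, -1.2241, -0.2881], 'qd': [-0.0001, 0.0009, 0.0013, -0.0018, -0.0002, -0.0004], 'joint_efforts': [-0.0, -58.2719, 29.3047, 6.9969, 0.0069, -0.0002], 'eef_pos': [0.1857, 0.6485, 0.2396], 'ee_rot': [3.1399, -0.0002, -0.2789], 'force': [0.1249, 0.0842, -0.7134], 'moment': [0.0302, -0.0409, -0.0343], 'gripper_force': 0.0, 'width': 0.0879} 0.014
side [[417.0477044204448, 0.0, 255.51270181690035], [0.0, 417.0477044204448, 190.51403876016798], [0.0, 0.0, 1.0]] 0.05270124328627899 [[0.7292, -0.4354, 0.5278, -0.0096], [-0.6842, -0.4516, 0.5727, -0.6472], [-0.011, -0.7788, -0.6272, 0.8236], [0.0, 0.0, 0.0, 1.0]]
top [[437.254296494519, 0.0, 254.87112568326924], [0.0, 437.254296494519, 197.74736744329374], [0.0, 0.0, 1.0]] -0.08358838020048058 [[0.0027, -0.9986, 0.0535, 0.5039], [-1.0, -0.0027, 0.0001, 0.0082], [0.0, -0.0535, -0.9986, 1.5557], [0.0, 0.0, 0.0, 1.0]]
```

View pics/side0.png

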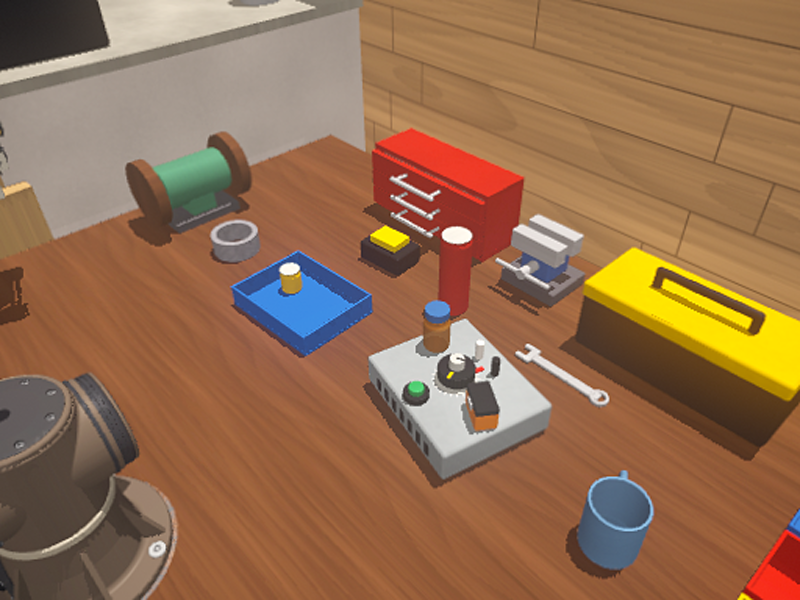

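View pics/top0.png

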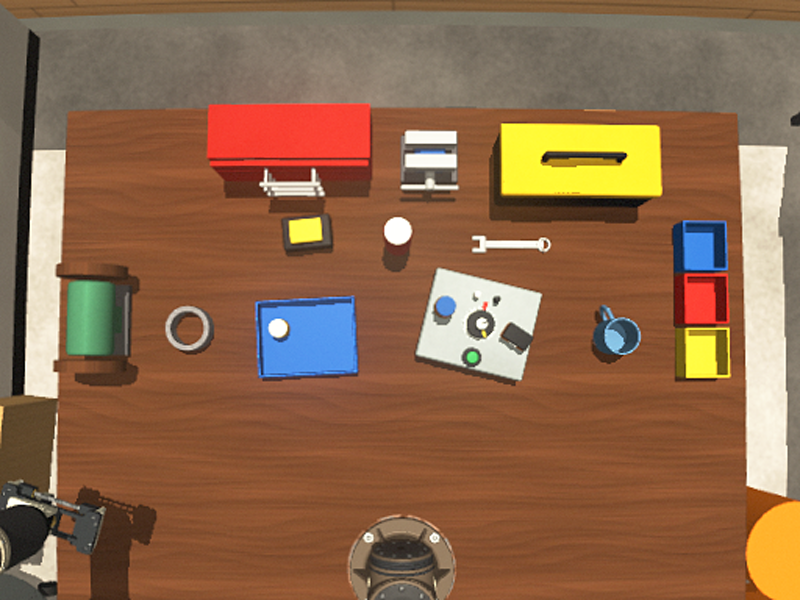

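Side view: the jar lid is at (437,312), the case at (483,405), the dial at (457,370), the button at (416,392) and the tote at (302,300), all in 800x600 pixels. Top view: jar (445,306), case (517,337), dial (481,323), button (472,357), tote (307,337), tin (278,328). Next I'll view enlarged crops.

Run:
```python
import cv2, numpy as np
def crop(n,x0,y0,x1,y1,s):
    c=np.load(f"{n}0.npz")["color"][y0:y1,x0:x1,::-1]
    c=cv2.resize(c,None,fx=s,fy=s,interpolation=cv2.INTER_CUBIC)
    for x in range(-(-x0//10)*10,x1,10): cv2.putText(c,str(x),(int((x+.5-x0)*s)-10,10),0,.35,(0,0,255)); cv2.line(c,(int((x+.5-x0)*s),12),(int((x+.5-x0)*s),18),(0,0,255))
    for y in range(-(-y0//10)*10,y1,10): cv2.putText(c,str(y),(0,int((y+.5-y0)*s)+4),0,.35,(0,0,255)); cv2.line(c,(24,int((y+.5-y0)*s)),(30,int((y+.5-y0)*s)),(0,0,255))
    cv2.imwrite(f"pics/{n}crop.png",c)
crop("top",262,168,350,248,7); crop("side",232,188,356,308,5-.01)
```

```text
(no output)
```

View pics/topcrop.png

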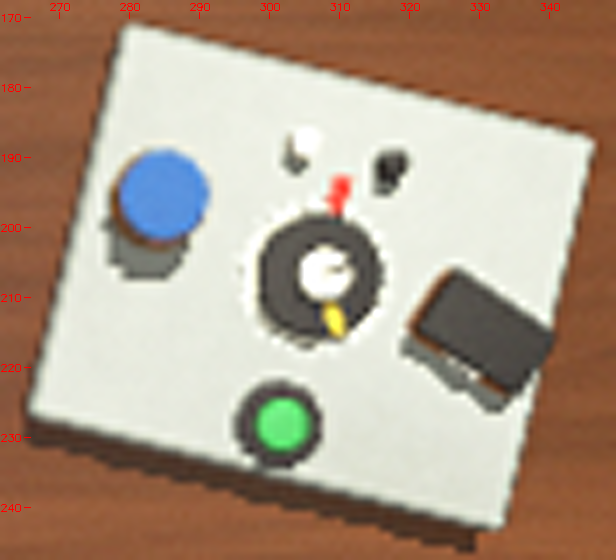

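View pics/sidecrop.png

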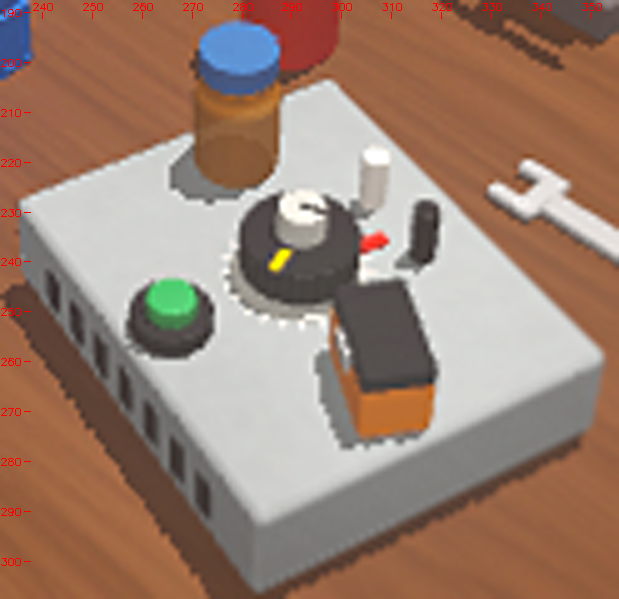

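The top crop shows the panel corners, the jar lid at (163,195), the case lid around (484,330), the yellow line pointing down at (334,320), the red tab at (339,195) and the green button at (281,425). The side crop shows the same parts, with the lid centre at (238,48), the case lid around (384,333) and the button at (171,297). Next step is to triangulate them.

```bash
cat > h.py <<'E'
import numpy as np, cv2
from scipy.optimize import least_squares
def load(n,t="0"): return dict(np.load(f"{n}{t}.npz"))
def dist(f): return np.array([float(f["k1"]),0,0,0,0])
def proj(f,P):
    W=np.linalg.inv(f["cam_to_world"]); 
    return cv2.projectPoints(np.atleast_2d(P).astype(float),cv2.Rodrigues(W[:3,:3])[0],W[:3,3],f["mtx"],dist(f))[0][:,0]
def ray(f,p):
    d=cv2.undistortPoints(np.array([[p]],float),f["mtx"],dist(f))[0,0]
    C=f["cam_to_world"]; return C[:3,3],C[:3,:3]@[d[0],d[1],1]
def onz(f,p,z):
    o,d=ray(f,p); return o+d*(z-o[2])/d[2]
def tri(fs,ps):
    A=[];b=[]
    for f,p in zip(fs,ps):
        o,d=ray(f,p); d/=np.linalg.norm(d); M=np.eye(3)-np.outer(d,d); A.append(M); b.append(M@o)
    A=np.vstack(A);b=np.hstack(b); x=np.linalg.lstsq(A,b,rcond=None)[0]
    return x, np.linalg.norm(A@x-b)
def blob(f,lo,hi,box):  # hsv centroid in native box x0,y0,x1,y1
    h=cv2.cvtColor(np.ascontiguousarray(f["color"]),cv2.COLOR_RGB2HSV); m=cv2.inRange(h,np.array(lo),np.array(hi))
    x0,y0,x1,y1=box; ys,xs=np.nonzero(m[y0:y1,x0:x1]); return np.array([xs.mean()+x0,ys.mean()+y0]),len(xs)
E
python3 - <<'E'
from h import *
T,S=load("top"),load("side")
t=lambda x,y:((x+.5)/7+262-.5,(y+.5)/7+168-.5)
s=lambda x,y:((x+.5)/4.99+232-.5,(y+.5)/4.99+188-.5)
pts={"pan+x+y":(t(122,25),s(330,82)),"pan+x-y":(t(595,138),s(603,357)),"pan-x-y":(t(503,527),s(262,524)),"pan-x+y":(t(30,412),s(22,203)),
"jarlid":(t(163,195),s(238,48)),"caseA":(t(457,268),s(405,280)),"caseB":(t(553,335),s(437,375)),"caseC":(t(512,393),s(362,388)),"caseD":(t(415,325),s(332,290)),
"knob":(t(325,272),s(302,205)),"button":(t(281,425),s(171,295)),"tabend":(t(343,178),s(388,238)),"yelend":(t(340,338),s(273,270))}
R={}
for k,(a,b) in pts.items():
    x,e=tri((T,S),(a,b)); R[k]=x; print(k,np.round(x*1000,1),"res mm",round(e*1000,1))
# charger pose fit: x,y,yaw + per camera pixel offset
c=np.array([[.1,.12,.065],[.1,-.12,.065],[-.1,-.12,.065],[-.1,.12,.065],[0,0,.111],[-.074,0,.087]])
names=["pan+x+y","pan+x-y","pan-x-y","pan-x+y","knob","button"]
def f(p):
    C,Sn=np.cos(p[2]),np.sin(p[2]); W=c@np.array([[C,Sn,0],[-Sn,C,0],[0,0,1]])+[p[0],p[1],0]
    return np.r_[(proj(T,W)+p[3:5]-[pts[n][0] for n in names]).ravel(),(proj(S,W)+p[5:7]-[pts[n][1] for n in names]).ravel(), p[3:]*.7]
r=least_squares(f,[.55,-.18,-.2,0,0,0,0]); print("charger",np.round(r.x,4)); print(np.round(r.fun,1))
np.save("ch.npy",r.x)
# tote, tin, spray from 800x600 picture
u=lambda x,y:((x+.5)*.64-.5,(y+.5)*.64-.5)
for k,a,b in [("tote1",(256,302),(234,290)),("tote2",(355,297),(294,252)),("tote3",(358,376),(372,297)),("tote4",(260,378),(304,350)),("tin",(278,328),(291,269)),("spray",(398,230),(456,236))]:
    x,e=tri((T,S),(u(*a),u(*b))); print(k,np.round(x*1000,1),round(e*1000,1))
E
```

```text
pan+x+y [676.6 -75.   59.4] res mm 1.3
pan+x-y [ 620.  -305.8   62.2] res mm 1.8
pan-x-y [ 430.  -260.1   61.4] res mm 0.7
pan-x+y [486.7 -29.9  61. ] res mm 1.2
jarlid [587.3 -88.6 144.1] res mm 0.1
caseA [ 555.3 -231.2  105.2] res mm 0.0
caseB [ 523.6 -277.6  101.4] res mm 0.1
caseC [ 495.7 -258.1   98.4] res mm 0.5
caseD [ 527.7 -210.9  103. ] res mm 1.0
knob [ 552.8 -167.3  111.4] res mm 0.4
button [ 480.5 -149.2   86.9] res mm 0.2
tabend [ 601.2 -182.7   66.3] res mm 1.5
yelend [ 522.2 -176.8   94.9] res mm 0.4
charger [ 0.5542 -0.1657 -0.2391  0.4229  0.3226  0.1407  1.1795]
[ 0.  -1.   0.4 -0.4  0.1  0.9 -0.7  0.5 -0.1 -0.   0.1 -0.2  0.1 -1.2
  1.6 -0.2 -0.5  0.1 -1.7 -0.5  0.2  0.7  0.3  0.6  0.3  0.2  0.1  0.8]
tote1 [542.6 375.5 -41.6] 99.9
tote2 [545.7 129.4 179.3] 92.5
tote3 [486.8  49.3 147.8] 86.7
tote4 [ 480.2  301.  -136.5] 106.0
tin [543.4 272.9  55. ] 2.0
spray [740.   10.7 167.6] 1.8
```

Run:
```python
from h import *
T,S=load("top"),load("side")
t=lambda x,y:((x+.5)/7+262-.5,(y+.5)/7+168-.5)
s=lambda x,y:((x+.5)/4.99+232-.5,(y+.5)/4.99+188-.5)
u=lambda x,y:((x+.5)*.64-.5,(y+.5)*.64-.5)
for f,q in((T,[t(457,268),t(553,335),t(512,393),t(415,325)]),(S,[s(405,280),s(437,375),s(362,388),s(332,290)])):
    P=np.array([onz(f,p,.107) for p in q])[:,:2]*1000; print("case",P.mean(0).round(1),np.degrees(np.arctan2(*(P[0]+P[3]-P[1]-P[2])[::-1])).round(1))
o=[]
for k,a,b in [("++",(256,302),(294,252)),("+-",(355,297),(372,297)),("--",(358,376),(304,350)),("-+",(260,378),(234,290))]:
    x,e=tri((T,S),(u(*a),u(*b))); o.append(x); print(k,np.round(x*1000,1),round(e*1000,1))
o=np.array(o); print("tote",o.mean(0).round(4),"yaw",np.degrees(np.arctan2(*(o[0]+o[1]-o[2]-o[3])[1::-1])).round(1))
p=np.load("ch.npy")
for n,f,by,br in(("T",T,(300,200,320,220),(300,188,320,202)),("S",S,(280,232,300,246),(295,228,315,245))):
    off=p[3:5] if n=="T" else p[5:7]
    y,ny=blob(f,(22,120,120),(35,255,255),by); r,nr=blob(f,(0,120,120),(8,255,255),br)
    for nm,q,z,cnt in(("yellow",y,.093,ny),("tab",r,.067,nr)):
        d=onz(f,q-off,z)[:2]-p[:2]; print(n,nm,cnt,q.round(1),"r",np.linalg.norm(d).round(4),"ang",np.degrees(np.arctan2(d[1],d[0])).round(1))
```

```text
case [ 525.7 -243.7] 55.1
case [ 521.7 -247. ] 54.8
++ [596.6 328.3  43. ] 6.3
+- [612.  105.1  42.2] 0.0
-- [438.6  97.   21.9] 4.1
-+ [433.6 314.3  38.1] 3.6
tote [0.5202 0.2112 0.0363] yaw 3.7
T yellow 11 [309.2 213.1] r 0.0227 ang -163.4
T tab 12 [310.  195.2] r 0.0416 ang -17.8
S yellow 12 [287.8 239.5] r 0.0202 ang -167.6
S tab 17 [306.1 236.3] r 0.0432 ang -15.8
```

```bash
cat > go.py <<'E'
import sys, numpy as np
from scipy.spatial.transform import Rotation as R
from station import status
s=status.get_state(); x,y,z,yaw=map(float,sys.argv[1:5])
M=R.from_euler("xyz",s["ee_rot"]).as_matrix(); d=M.T@(np.array([x,y,z])-np.array(s["eef_pos"])*1000)
t=s["ee_rot"][2]-np.radians(yaw); t=(t+np.pi)%(2*np.pi)-np.pi
print("t",round(s["t"],2),"shift",d.round(1),"turn",round(t,3),"q6",round(s["q"][5],2),"q1",round(s["q"][0],2),"F",np.round(s["force"],1),"w",round(s["width"],4))
E
python3 go.py 587 -89 250 -90
```

```text
t 0.1 shift [588.9 598.6  -9.3] turn 1.292 q6 -0.29 q1 1.58 F [-0.6 -0.1 -0.6] w 0.0876
```

```bash
python3 -m jog '[[0.45,[39,40,-1],0.1],[0.45,[78,80,-2],0.2],[0.45,[118,120,-3],0.3],[0.45,[157,160,-4],0.4],[0.45,[196,200,-5],0.5],[0.45,[236,240,-6],0.6],[0.45,[275,280,-7],0.7],[0.45,[314,320,-8],0.8],[0.45,[353,360,-9],0.9],[0.45,[393,400,-9],1.0],[0.45,[432,440,-9],1.1],[0.45,[471,479,-9],1.2],[0.45,[510,519,-9],1.292],[0.45,[550,559,-9],1.292],[0.45,[589,599,-9],1.292],[0.45,[589,599,-9],1.292],[0.45,[589,599,-9],1.292],[0.45,[589,599,-9],1.292]]' 20; python3 go.py 587 -89 114 -90
```

```text
t: 2.35
eef_pos: [0.5868, -0.0882, 0.2497]
ee_rot: [3.142, 0.0, -1.57]
force: [0.6, 0.7, 0.5]
width: 0.0635
gripper_force: 0.0
t 2.35 shift [  0.8  -0.2 135.7] turn 0.001 q6 -0.18 q1 0.18 F [0.6 0.7 0.5] w 0.0635
```

```bash
python3 -m jog '[[0.45,[1,0,50],0],[0.45,[1,0,95],0],[0.45,[1,0,125],0],[0.45,[1,0,136],0],[0.45,[1,0,136],0],[-0.3,[1,0,136],0],[-0.3,[1,0,136],0],[-0.3,[1,0,136],0],[-0.3,[1,0,136],0],[-0.3,[1,0,136],0]]' 15; python3 go.py 587 -89 114 -90
```

```text
t: 3.6
eef_pos: [0.5876, -0.0901, 0.1147]
ee_rot: [-3.14, 0.0, -1.571]
force: [-2.1, 0.9, 6.3]
width: 0.0453
gripper_force: 15.0
t 3.6 shift [-1.1  0.6  0.7] turn 0.0 q6 -0.18 q1 0.18 F [-2.1  0.9  6.3] w 0.0453
```

```bash
python3 -m jog '[[-0.3,[0,0,-15],0],[-0.3,[0,0,-45],0],[-0.3,[0,0,-75],0],[-0.3,[-40,-10,-80],0],[-0.3,[-85,-22,-80],0],[-0.3,[-130,-37,-80],0],[-0.3,[-175,-50,-80],0],[-0.3,[-210,-60,-80],0],[-0.3,[-228,-63,-80],0],[-0.3,[-229,-63,-80],0],[-0.3,[-229,-63,-80],0]]'; python3 go.py 525 140 62 -90
python3 - <<'E'
from station import optics
import cv2
a=[cv2.resize(optics.grab_frame(n)["color"][y:y+200,x:x+200,::-1],(400,400),interpolation=2) for n,x,y in(("top",130,110),("side",130,110))]
cv2.imwrite("pics/jar1.png",cv2.hconcat(a))
E
```

```text
t: 4.97
eef_pos: [0.6499, 0.1382, 0.1938]
ee_rot: [3.141, -0.0, -1.571]
force: [1.3, -0.4, -1.9]
width: 0.0454
gripper_force: 15.0
t 4.97 shift [ -1.8 124.8 131.8] turn -0.0 q6 -0.5 q1 0.5 F [ 1.3 -0.4 -1.9] w 0.0454
```

View pics/jar1.png

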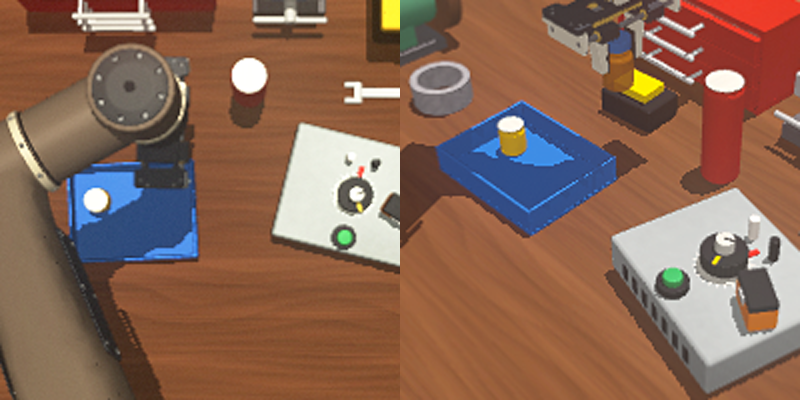

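The jar is held upright between the pads and nothing else has moved. I typed the tool-y shift with the wrong sign, so the tool is 125 mm too far out in x. I'll correct that before lowering.

```bash
python3 -m jog '[[-0.3,[-2,45,0],0],[-0.3,[-2,90,0],0],[-0.3,[-2,120,0],0],[-0.3,[-2,125,0],0],[-0.3,[-2,125,0],0],[-0.3,[-2,125,40],0],[-0.3,[-2,125,80],0],[-0.3,[-2,125,110],0],[-0.3,[-2,125,125],0],[-0.3,[-2,125,131],0],[-0.3,[-2,125,134],0],[-0.3,[-2,125,136],0],[-0.3,[-2,125,137],0],[-0.3,[-2,125,137],0]]'; python3 go.py 525 140 55 -90
```

```text
t: 6.82
eef_pos: [0.5253, 0.1411, 0.057]
ee_rot: [-3.141, 0.0, -1.571]
force: [-0.6, -0.1, -1.5]
width: 0.0451
gripper_force: 15.0
t 6.83 shift [1.1 0.3 2. ] turn 0.0 q6 -0.62 q1 0.62 F [-0.6 -0.1 -1.5] w 0.0451
```

```bash
python3 -m jog '[[-0.3,[0,0,1],0],[-0.3,[0,0,2],0],[-0.3,[0,0,2.5],0],[-0.3,[0,0,2.5],0]]'; python3 go.py 525 140 55 -90
```

```text
t: 7.32
eef_pos: [0.5253, 0.141, 0.0547]
ee_rot: [-3.141, 0.0, -1.57]
force: [-2.2, 0.4, 5.5]
width: 0.0454
gripper_force: 15.0
t 7.33 shift [ 1.   0.3 -0.3] turn 0.0 q6 -0.62 q1 0.62 F [-2.2  0.4  5.5] w 0.0454
```

```bash
python3 -m jog '[[0.0,[0,0,2.5],0],[0.3,[0,0,2.5],0],[0.3,[0,0,2.5],0],[0.3,[0,0,2.5],0],[0.3,[0,0,-15],0],[0.3,[0,0,-60],0],[0.3,[0,0,-110],0],[0.3,[0,0,-145],0],[0.3,[0,0,-145],0]]'; python3 go.py 524.5 -245 180 -125
```

```text
t: 8.45
eef_pos: [0.5268, 0.1418, 0.2022]
ee_rot: [-3.136, 0.003, -1.57]
force: [0.2, -1.0, -0.4]
width: 0.0567
gripper_force: 0.0
t 8.45 shift [386.8   2.5  21.1] turn 0.611 q6 -0.62 q1 0.62 F [ 0.2 -1.  -0.4] w 0.0567
```

```bash
python3 -m jog '[[0.27,[50,0,0],0.1],[0.27,[100,0,0],0.2],[0.27,[150,0,0],0.3],[0.27,[200,0,0],0.4],[0.27,[250,0,0],0.5],[0.27,[300,1,5],0.611],[0.27,[345,2,10],0.611],[0.27,[375,2,15],0.611],[0.27,[386,2,21],0.611],[0.27,[387,2,21],0.611],[0.27,[387,2,21],0.611]]'; python3 go.py 524.5 -245 87 -125;python3 - <<'E'
from station import optics
import cv2
a=[cv2.resize(optics.grab_frame(n)["color"][y:y+130,x:x+130,::-1],(390,390),interpolation=2) for n,x,y in(("top",160,160),("side",230,180))]
cv2.imwrite("pics/case1.png",cv2.hconcat(a))
E
```

```text
t: 9.82
eef_pos: [0.5232, -0.2453, 0.1779]
ee_rot: [3.141, -0.0, -2.181]
force: [-0.5, 1.7, 0.1]
width: 0.0556
gripper_force: 0.0
t 9.82 shift [-1.  -0.9 90.9] turn 0.0 q6 -0.51 q1 -0.1 F [-0.5  1.7  0.1] w 0.0556
```

View pics/case1.png

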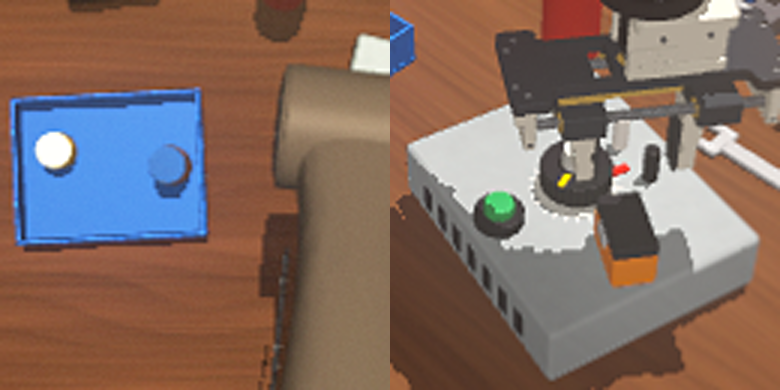

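The jar stands upright in the tote at (170,165) in the left half. The gripper is over the case with the fingers either side of it, so I'll descend.

```bash
python3 -m jog '[[0.27,[-1,-1,35],0],[0.27,[-1,-1,65],0],[0.27,[-1,-1,84],0],[0.27,[-1,-1,91],0],[0.27,[-1,-1,91],0],[-0.4,[-1,-1,91],0],[-0.4,[-1,-1,91],0],[-0.4,[-1,-1,91],0],[-0.4,[-1,-1,91],0]]'; python3 go.py 524.5 -245 87 -125
```

```text
t: 11.05
eef_pos: [0.5249, -0.2458, 0.0877]
ee_rot: [-3.141, 0.0, -2.182]
force: [-1.5, 1.0, 6.0]
width: 0.0364
gripper_force: 14.9
t 11.05 shift [-0.5  0.8  0.7] turn 0.0 q6 -0.51 q1 -0.1 F [-1.5  1.   6. ] w 0.0364
```

```bash
python3 -m jog '[[-0.4,[0,0,-20],0],[-0.4,[0,0,-55],0],[-0.4,[0,0,-90],0],[-0.4,[0,0,-92],-0.1],[-0.4,[0,0,-92],-0.2],[-0.4,[0,0,-92],-0.3],[-0.4,[0,0,-92],-0.4],[-0.4,[0,0,-92],-0.5],[-0.4,[0,0,-92],-0.611],[-0.4,[0,0,-92],-0.611]]'; python3 go.py 500 213 180 -90
```

```text
t: 12.3
eef_pos: [0.5243, -0.2458, 0.1787]
ee_rot: [3.141, 0.0, -1.572]
force: [-0.3, 0.8, -1.6]
width: 0.0362
gripper_force: 14.9
t 12.3 shift [-458.8   24.7   -1.2] turn -0.001 q6 0.1 q1 -0.1 F [-0.3  0.8 -1.6] w 0.0362
```

```bash
python3 -m jog '[[-0.4,[-40,2,-10],0],[-0.4,[-90,5,-10],0],[-0.4,[-140,8,-10],0],[-0.4,[-190,10,-10],0],[-0.4,[-240,13,-10],0],[-0.4,[-290,16,-10],0],[-0.4,[-340,19,-10],0],[-0.4,[-390,21,-10],0],[-0.4,[-430,24,-10],0],[-0.4,[-455,25,-10],0],[-0.4,[-459,25,-10],0],[-0.4,[-459,25,-10],0]]'; python3 go.py 500 213 35 -90
```

```text
t: 13.8
eef_pos: [0.4994, 0.213, 0.1888]
ee_rot: [3.141, -0.0, -1.572]
force: [-0.6, -0.7, -1.1]
width: 0.036
gripper_force: 14.9
t 13.8 shift [-1.000e-01 -7.000e-01  1.538e+02] turn -0.001 q6 -0.77 q1 0.76 F [-0.6 -0.7 -1.1] w 0.036
```

```bash
python3 -m jog '[[-0.4,[0,0,40],0],[-0.4,[0,0,85],0],[-0.4,[0,0,125],0],[-0.4,[0,0,147],0],[-0.4,[0,0,154],0],[-0.4,[0,0,157],0],[-0.4,[0,0,158],0],[-0.4,[0,0,159],0],[-0.4,[0,0,160],0],[-0.4,[0,0,160.5],0],[-0.4,[0,0,160.5],0]]'; python3 go.py 500 213 28 -90
```

```text
t: 15.18
eef_pos: [0.4995, 0.2132, 0.0286]
ee_rot: [3.142, -0.0, -1.571]
force: [0.8, -0.6, -1.1]
width: 0.0362
gripper_force: 14.9
t 15.18 shift [ 0.2 -0.5  0.6] turn 0.0 q6 -0.76 q1 0.76 F [ 0.8 -0.6 -1.1] w 0.0362
```

```bash
python3 -m jog '[[-0.4,[0,0,0.7],0],[-0.4,[0,0,1.3],0],[-0.4,[0,0,1.3],0]]'; python3 go.py 500 213 28 -90
```

```text
t: 15.55
eef_pos: [0.4996, 0.2133, 0.0278]
ee_rot: [-3.141, 0.0, -1.571]
force: [-3.0, -0.5, 5.1]
width: 0.0364
gripper_force: 14.9
t 15.55 shift [ 0.3 -0.4 -0.2] turn 0.0 q6 -0.76 q1 0.76 F [-3.  -0.5  5.1] w 0.0364
```

```bash
python3 -m jog '[[0.05,[0,0,1.3],0],[0.05,[0,0,1.3],0],[0.05,[0,0,1.3],0],[0.05,[0,0,-10],0],[0.05,[0,0,-40],0],[0.05,[0,0,-90],0],[0.05,[0,0,-140],0],[0.05,[0,0,-165],0],[0.05,[0,0,-165],0]]'; python3 go.py 554 -166.5 180 -107;python3 - <<'E'
from station import optics
import cv2, numpy as np
fs={n:optics.grab_frame(n) for n in("top","side")}
for n in fs: np.savez(f"{n}1.npz",**fs[n])
a=[cv2.resize(fs[n]["color"][y:y+h,x:x+h,::-1],(400,400),interpolation=2) for n,x,y,h in(("top",262,168,84),("side",130,140,170))]
cv2.imwrite("pics/dial1.png",cv2.hconcat(a))
E
```

```text
t: 16.68
eef_pos: [0.5006, 0.214, 0.1956]
ee_rot: [-3.137, 0.004, -1.571]
force: [-0.5, 0.2, -1.0]
width: 0.046
gripper_force: 0.0
t 16.68 shift [380.5 -53.2  14.5] turn 0.297 q6 -0.76 q1 0.76 F [-0.5  0.2 -1. ] w 0.046
```

View pics/dial1.png

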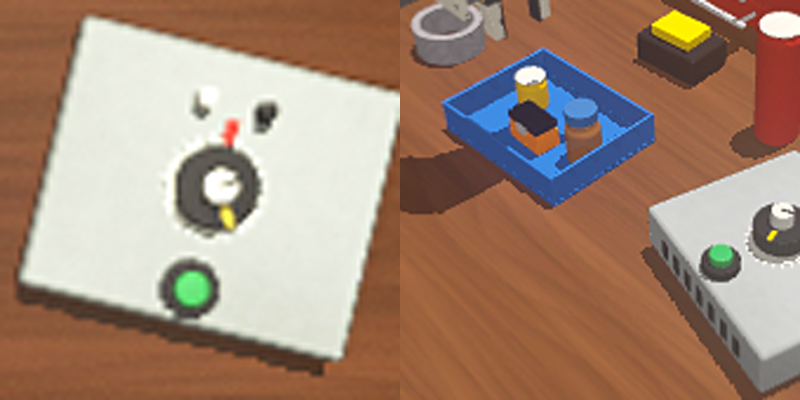

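Both items are in the tote: the jar is upright at (581,135) in the right half, the case at (534,128) and the tin at (531,87), undisturbed. The dial area is unobstructed, so I'll run a refined fit of dial centre, angles and button, checked against the known case position.

```bash
cat > fit.py <<'E'
import sys
from h import *
def wc(f,kind,box):
    x0,y0,x1,y1=box; c=f["color"][y0:y1,x0:x1].astype(float); r,g,b=c[...,0],c[...,1],c[...,2]
    w={"red":np.minimum(r-g,r-b)-60,"yel":np.minimum(r,g)-b-60,"grn":g-np.maximum(r,b)-40,"blk":60-c.max(2)}[kind].clip(0)
    Y,X=np.mgrid[y0:y1,x0:x1]; return np.array([(w*X).sum(),(w*Y).sum()])/w.sum()
def fit(t,by=((300,195,322,222),(276,225,308,252))):
    T,S=load("top",t),load("side",t)
    tt=lambda x,y:((x+.5)/7+262-.5,(y+.5)/7+168-.5)
    ss=lambda x,y:((x+.5)/4.99+232-.5,(y+.5)/4.99+188-.5)
    oT=[tt(122,25),tt(595,138),tt(503,527),tt(30,412),tt(325,272),wc(T,"grn",(290,215,315,240)),wc(T,"red",(303,188,320,203)),wc(T,"yel",by[0])]
    oS=[ss(330,82),ss(603,357),ss(262,524),ss(22,203),ss(302,205),ss(171,295),wc(S,"red",(298,228,315,245)),wc(S,"yel",by[1])]
    w=np.array([.5]*4+[1,1,2,2])[:,None]
    def res(p):
        C,s=np.cos(p[2]),np.sin(p[2]); L=np.array([[.1,.12,.065],[.1,-.12,.065],[-.1,-.12,.065],[-.1,.12,.065],[0,0,.111],[-.074,0,.087],
          [.042*np.cos(p[8]),.042*np.sin(p[8]),.067],[p[9]*np.cos(p[7]),p[9]*np.sin(p[7]),.093]])
        W=L@np.array([[C,s,0],[-s,C,0],[0,0,1]])+[p[0],p[1],0]
        return np.r_[(w*(proj(T,W)+p[3:5]-oT)).ravel(),(w*(proj(S,W)+p[5:7]-oS)).ravel(),p[3:7]*.7]
    best=min((least_squares(res,[.554,-.166,-.24,0,0,0,0,a,0,.022]) for a in(-2.5,-1,0,1.5)),key=lambda r:r.cost)
    p=best.x; print("charger",p[:2].round(4),"yaw",np.degrees(p[2]).round(1),"off",p[3:7].round(2),"ring/tab world",np.degrees(p[7:9]+p[2]).round(1),"ry",p[9].round(4),"turn",np.degrees(p[8]-p[7]).round(1),"cost",best.cost.round(2))
    print(best.fun[8:16].round(1),best.fun[24:32].round(1)); return p
if __name__=="__main__": fit(sys.argv[1])
E
python3 fit.py 0; python3 fit.py 1
python3 - <<'E'
from fit import *
T,S=load("top","1"),load("side","1")
for f,b in((T,(188,195,216,232)),(S,(180,170,210,205))):
    q=wc(f,"blk",b); print("case lid",q.round(1),onz(f,q,.047).round(4),"proj of TCP",proj(f,[.4996,.2133,.047]).round(1))
E
```

```text
charger [ 0.5533 -0.1671] yaw -13.8 off [0.15 0.13 0.11 0.08] ring/tab world [ 14.8 -17.7] ry -0.0226 turn -32.5 cost 2.42
[ 0.   0.1  0.1  0.   0.2 -0.1 -0.4 -0. ] [ 0.3  0.   0.4 -0.1 -0.6  0.2  0.2  0.3]
charger [ 0.5533 -0.1671] yaw -13.8 off [0.15 0.13 0.12 0.07] ring/tab world [ 14.8 -17.7] ry -0.0226 turn -32.5 cost 2.44
[ 0.   0.1  0.1  0.   0.2 -0.1 -0.4 -0. ] [ 0.3  0.   0.4 -0.1 -0.6  0.2  0.2  0.3]
case lid [194.7 221.9] [0.5008 0.2159 0.047 ] proj of TCP [[195.4 222.2]]
case lid [186.4 189.4] [0.4991 0.2088 0.047 ] proj of TCP [[185.7 188.7]]
```

```bash
python3 go.py 553.3 -167 180 -51; python3 -m jog '[[0.05,[45,-6,0],0],[0.1,[90,-12,0],-0.1],[0.54,[135,-19,0],-0.2],[0.54,[180,-25,0],-0.3],[0.54,[225,-31,0],-0.4],[0.54,[270,-38,0],-0.5],[0.54,[315,-44,0],-0.6],[0.54,[355,-50,5],-0.681],[0.54,[378,-53,14],-0.681],[0.54,[381,-53,14],-0.681],[0.54,[381,-53,14],-0.681],[0.54,[381,-53,14],-0.681]]'; python3 go.py 553.3 -167 86 -51
```

```text
t 16.77 shift [380.1 -54.   12.4] turn -0.681 q6 -0.76 q1 0.76 F [-0.1 -1.  -0.5] w 0.0457
t: 18.27
eef_pos: [0.5526, -0.167, 0.1784]
ee_rot: [-3.141, -0.0, -0.889]
force: [0.1, -0.2, -0.2]
width: 0.0676
gripper_force: 0.0
t 18.27 shift [ 0.4 -0.5 92.4] turn 0.001 q6 0.64 q1 0.05 F [ 0.1 -0.2 -0.2] w 0.0676
```

```bash
python3 -m jog '[[0.54,[0.5,-0.5,40],0],[0.54,[0.5,-0.5,70],0],[0.54,[0.5,-0.5,86],0],[0.54,[0.5,-0.5,92],0],[0.54,[0.5,-0.5,92],0],[0.2,[0.5,-0.5,92],0],[0.2,[0.5,-0.5,92],0],[0.2,[0.5,-0.5,92],0]]' 8; python3 go.py 553.3 -167 86 -51
```

```text
t: 19.27
eef_pos: [0.5523, -0.1687, 0.0872]
ee_rot: [3.14, 0.0, -0.89]
force: [-3.9, -4.2, 2.6]
width: 0.0601
gripper_force: 8.0
t 19.27 shift [-0.7 -1.8  1.2] turn 0.0 q6 0.64 q1 0.04 F [-3.9 -4.2  2.6] w 0.0601
```

```bash
python3 -m jog '[[0.2,[0,1,0],0],[0.2,[0,1,0],-0.15],[0.2,[0,1,0],-0.3],[0.2,[0,1,0],-0.45],[0.2,[0,1,0],-0.6],[0.2,[0,1,0],-0.75],[0.2,[0,1,0],-0.9],[0.2,[0,1,0],-1.05],[0.2,[0,1,0],-1.2],[0.2,[0,1,0],-1.287],[0.2,[0,1,0],-1.287],[0.2,[0,1,0],-1.287]]'; python3 go.py 553.3 -167 86 -51
```

```text
t: 20.78
eef_pos: [0.5525, -0.1683, 0.0871]
ee_rot: [-3.142, -0.001, 0.396]
force: [-4.8, 3.2, 6.5]
width: 0.0597
gripper_force: 8.0
t 20.77 shift [ 1.2 -0.9  1.1] turn 1.286 q6 1.92 q1 0.04 F [-4.8  3.2  6.5] w 0.0597
```

```bash
python3 -m jog '[[0.54,[0,0,0],0],[0.54,[0,0,0],0],[0.54,[0,0,0],0],[0.54,[0,0,-15],0],[0.54,[0,0,-50],0],[0.54,[0,0,-75],0.1],[0.54,[0,0,-75],0.28],[0.54,[0,0,-75],0.46],[0.54,[0,0,-75],0.64],[0.54,[0,0,-75],0.82],[0.54,[0,0,-75],1.0],[0.54,[0,0,-75],1.18],[0.54,[0,0,-75],1.287],[0.54,[0,0,-75],1.287]]'; python3 go.py 552.3 -168.3 86 -51;python3 - <<'E'
from station import optics
import cv2, numpy as np
fs={n:optics.grab_frame(n) for n in("top","side")}
for n in fs: np.savez(f"{n}2.npz",**fs[n])
a=[cv2.resize(fs[n]["color"][y:y+h,x:x+h,::-1],(400,400),interpolation=2) for n,x,y,h in(("top",262,168,84),("side",250,190,84))]
cv2.imwrite("pics/dial2.png",cv2.hconcat(a))
E
```

```text
t: 22.52
eef_pos: [0.5528, -0.1686, 0.1623]
ee_rot: [-3.141, -0.001, -0.889]
force: [-0.2, -0.5, -0.3]
width: 0.0676
gripper_force: 0.0
t 22.52 shift [-0.6  0.3 76.3] turn 0.001 q6 0.64 q1 0.04 F [-0.2 -0.5 -0.3] w 0.0676
```

View pics/dial2.png

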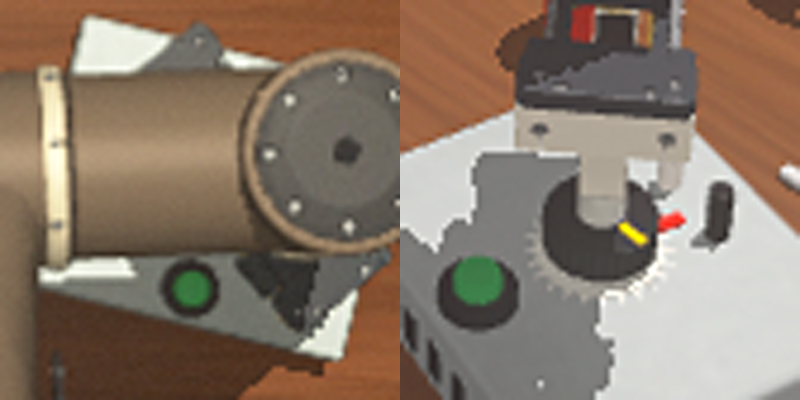

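The side view shows the ring has turned: its yellow line is now at (633,233), about halfway to the red tab at (672,222). I'll compute the remaining angle.

```bash
cat > ang.py <<'E'
import sys
from fit import *
p=fit("1"); 
for t in ("1",)+tuple(sys.argv[1:]):
    S=load("side",t)
    y=wc(S,"yel",(284,230,304,246) if t!="1" else (276,225,308,252)); r=wc(S,"red",(300,230,313,242))
    f=lambda q,z:(lambda d:(np.degrees(np.arctan2(d[1],d[0])).round(1),np.linalg.norm(d).round(4)))(onz(S,q-p[5:7],z)[:2]-p[:2])
    print(t,"yel",y.round(1),f(y,.093),"tab",r.round(1),f(r,.067))
E
python3 ang.py 2
```

```text
charger [ 0.5533 -0.1671] yaw -13.8 off [0.15 0.13 0.12 0.07] ring/tab world [ 14.8 -17.7] ry -0.0226 turn -32.5 cost 2.44
[ 0.   0.1  0.1  0.   0.2 -0.1 -0.4 -0. ] [ 0.3  0.   0.4 -0.1 -0.6  0.2  0.2  0.3]
1 yel [287.7 239.5] (np.float64(-166.3), np.float64(0.0223)) tab [306.5 236.1] (np.float64(-17.7), np.float64(0.0429))
2 yel [298.3 238.5] (np.float64(-91.6), np.float64(0.0211)) tab [306.4 236.1] (np.float64(-17.7), np.float64(0.0428))
```

```bash
python3 -m jog '[[0.54,[-0.5,0.3,35],0],[0.54,[-0.5,0.3,62],0],[0.54,[-0.5,0.3,76],0],[0.54,[-0.5,0.3,76],0],[0.2,[-0.5,0.3,76],0],[0.2,[-0.5,0.3,76],0],[0.2,[-0.5,0.3,76],0],[0.2,[-0.5,0.3,76],-0.15],[0.2,[-0.5,0.3,76],-0.3],[0.2,[-0.5,0.3,76],-0.45],[0.2,[-0.5,0.3,76],-0.6],[0.2,[-0.5,0.3,76],-0.75],[0.2,[-0.5,0.3,76],-0.9],[0.2,[-0.5,0.3,76],-1.05],[0.2,[-0.5,0.3,76],-1.2],[0.2,[-0.5,0.3,76],-1.28],[0.2,[-0.5,0.3,76],-1.28],[0.2,[-0.5,0.3,76],-1.28]]' 8; python3 -m jog '[[0.54,[0,0,0],0],[0.54,[0,0,0],0],[0.54,[0,0,0],0],[0.54,[0,0,-15],0],[0.54,[0,0,-50],0],[0.54,[0,0,-90],0],[0.54,[0,0,-110],0],[0.54,[0,0,-110],0]]'; python3 go.py 552 -50 200 -90
```

```text
t: 24.88
eef_pos: [0.5524, -0.1682, 0.0863]
ee_rot: [3.141, -0.001, 0.391]
force: [-1.9, 0.3, 6.0]
width: 0.0596
gripper_force: 8.0
t: 25.88
eef_pos: [0.5531, -0.1684, 0.1983]
ee_rot: [3.14, -0.004, 0.39]
force: [-0.0, 1.2, -0.6]
width: 0.0671
gripper_force: 0.0
t 25.88 shift [  44.  -109.9   -1.8] turn 1.961 q6 1.92 q1 0.04 F [-0.   1.2 -0.6] w 0.0671
```

```bash
python3 -m jog '[[-1,[8,-50,0],0.1],[-1,[16,-100,0],0.2],[-1,[24,-150,0],0.3],[-1,[32,-200,0],0.4],[-1,[40,-250,0],0.5],[-1,[49,-304,0],0.635],[-1,[49,-304,0],0.635],[-1,[49,-304,0],0.635]]'
python3 - <<'E'
from station import optics
import cv2, numpy as np
fs={n:optics.grab_frame(n) for n in("top","side")}
for n in fs: np.savez(f"{n}3.npz",**fs[n])
a=[cv2.resize(fs[n]["color"][y:y+h,x:x+h,::-1],(400,400),interpolation=2) for n,x,y,h in(("top",280,180,50),("side",265,210,50))]
cv2.imwrite("pics/dial3.png",cv2.hconcat(a))
from fit import fit
fit("3")
E
python3 go.py 480.5 -149.5 140 -14
```

```text
t: 26.88
eef_pos: [0.4812, 0.1315, 0.195]
ee_rot: [3.141, 0.001, -0.243]
force: [0.1, -0.5, 0.8]
width: 0.0003
gripper_force: 0.0
charger [ 0.5534 -0.1672] yaw -13.8 off [0.11 0.1  0.12 0.06] ring/tab world [-196.9  -17.8] ry -0.0217 turn 179.1 cost 2.5
[ 0.  -0.   0.1 -0.   0.2  0.1 -0.4 -0.1] [ 0.4  0.   0.5 -0.1 -0.6  0.2  0.1  0.3]
t 26.98 shift [ 66.9 272.   55.1] turn -0.001 q6 0.67 q1 0.66 F [-0.   0.4  0.6] w 0.0003
```

View pics/dial3.png

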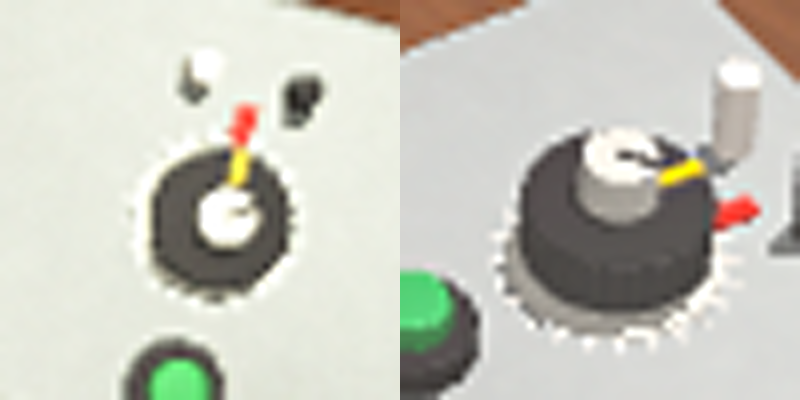

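The yellow line now points at the red tab in both views (fit -16.9° against -17.8°), and the inner knob's black line is unchanged. Next I'll press the button.

```bash
python3 -m jog '[[-1,[12,50,0],0],[-1,[24,100,0],0],[-1,[37,150,0],0],[-1,[49,200,0],0],[-1,[61,245,0],0],[-1,[67,270,20],0],[-1,[67,272,55],0],[-1,[67,272,78],0],[-1,[67,272,79],0],[-1,[67,272,79],0]]'; python3 go.py 480.7 -150 95 -14
```

```text
t: 28.22
eef_pos: [0.4811, -0.1493, 0.117]
ee_rot: [3.142, -0.001, -0.245]
force: [0.5, -0.3, -0.4]
width: 0.0003
gripper_force: 0.0
t 28.23 shift [-0.2  0.8 22. ] turn -0.001 q6 1.24 q1 0.09 F [ 0.5 -0.3 -0.4] w 0.0003
```

```bash
python3 -m jog '[[-1,[0,1,10],0],[-1,[0,1,14],0],[-1,[0,1,16],0],[-1,[0,1,17],0],[-1,[0,1,18],0],[-1,[0,1,19],0],[-1,[0,1,19],0]]'; python3 go.py 480.7 -150 95 -14
```

```text
t: 29.1
eef_pos: [0.4804, -0.1496, 0.0973]
ee_rot: [3.142, 0.0, -0.245]
force: [-3.1, 0.9, 4.1]
width: 0.0004
gripper_force: 1.8
t 29.1 shift [0.4 0.3 2.3] turn -0.0 q6 1.24 q1 0.09 F [-3.1  0.9  4.1] w 0.0004
```

```bash
python3 -m jog '[[-1,[0,0,1],0],[-1,[0,0,2],0],[-1,[0,0,2.5],0],[-1,[0,0,2.5],0]]'; python3 go.py 480.7 -150 95 -14
```

```text
t: 29.6
eef_pos: [0.4804, -0.1496, 0.0952]
ee_rot: [3.142, -0.0, -0.245]
force: [-4.8, 1.7, 8.4]
width: 0.0003
gripper_force: 4.9
t 29.6 shift [0.3 0.3 0.2] turn -0.0 q6 1.24 q1 0.09 F [-4.8  1.7  8.4] w 0.0003
```

```bash
python3 -m jog '[[-1,[0,0,0.7],0],[-1,[0,0,1.4],0],[-1,[0,0,2],0],[-1,[0,0,2],0]]'; python3 go.py 480.7 -150 95 -14
```

```text
t: 30.1
eef_pos: [0.4805, -0.1497, 0.0949]
ee_rot: [3.141, -0.001, -0.244]
force: [-10.6, 5.9, 27.4]
width: 0.0006
gripper_force: 14.0
t 30.1 shift [ 0.2  0.3 -0.1] turn 0.0 q6 1.24 q1 0.09 F [-10.6   5.9  27.4] w 0.0006
```

The press hit a hard stop at 27 N with TCP z at 95 mm, which matches full travel. I'll release, back off and check the scene.

```bash
python3 -m jog '[[-1,[0,0,-2],0],[-1,[0,0,-8],0],[-1,[0,0,-30],0],[-1,[0,0,-70],0],[-1,[0,0,-100],0],[-1,[-12,-50,-105],0],[-1,[-24,-100,-105],0],[-1,[-36,-150,-105],0],[-1,[-48,-200,-105],0],[-1,[-60,-245,-105],0],[-1,[-66,-270,-105],0],[-1,[-66,-270,-105],0],[-1,[-66,-270,-105],0]]'
python3 - <<'E'
from station import optics
import cv2, numpy as np
fs={n:optics.grab_frame(n) for n in("top","side")}
for n in fs: np.savez(f"{n}4.npz",**fs[n])
a=[cv2.resize(fs[n]["color"][y:y+h,x:x+h,::-1],(400,400),interpolation=2) for n,x,y,h in(("top",280,180,60),("side",140,140,170))]
cv2.imwrite("pics/end.png",cv2.hconcat(a))
from fit import fit
fit("4")
E
```

```text
t: 31.72
eef_pos: [0.4819, 0.1282, 0.1976]
ee_rot: [3.141, 0.0, -0.245]
force: [0.8, -0.2, -0.7]
width: 0.0007
gripper_force: 0.0
charger [ 0.5534 -0.1672] yaw -13.8 off [0.11 0.1  0.12 0.06] ring/tab world [-196.8  -17.8] ry -0.0217 turn 179.1 cost 2.5
[ 0.  -0.   0.1 -0.   0.2  0.1 -0.4 -0.1] [ 0.4  0.   0.5 -0.1 -0.6  0.2  0.1  0.3]
```

View pics/end.png

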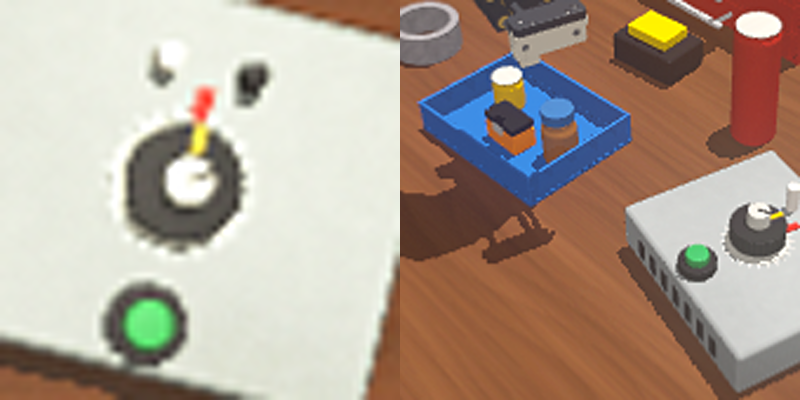

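The yellow line points at the tab, the inner knob is unchanged and the button is back up. The jar, case and tin are in place in the tote, and the robot is clear of everything.

```bash
python3 -c "
from station import order; print(order.job_done())"
```

```text
the job is handed in; nothing more can be done
None
```

The job is handed in at about 32 s: the jar (upright) and the case are in the blue tote, the ring's yellow line is within about 1° of the red tab with the inner knob looking unmoved in the pictures, and the start button was pressed to its stop and released.

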